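# Gauge the root gap in the fit-up jig and hold the taper gauge

## Task

Take the red-handled taper gauge out of the rack and, with the blade flat along the seam, slide it straight down into the gap between the two bevelled steel plates in the green jig, at the middle of the seam, until it drags snugly between both plates: a gentle push of about 8 N as it slides, not rammed down to its collar. Finish while still holding the gauge upright in the gap at that depth; do not let go of it. Leave the other two gauges in the rack and the other things on the bench where they are.

Things in the scene. Friction and masses are not known exactly. Their poses are not given: they have to be found in the camera images.
- gauge_red: Red-handled taper gauge, 0.15 kg. Origin at the tip of its blade (lowest point), z up along the gauge. Flat steel wedge blade 90 long, 30 wide (y); its thickness (x) grows evenly, on both faces alike, from 3 at the tip to 14 at the brass collar (26 x 44, z 90 to 95). It starts upright in one of the three rack slots, collar on the rack top, axes along the rack's; half-turned it is the same.
- red_handle (a point): Middle of the red handle, 119 above the blade tip; the handle is 20 (gauge x) x 34 (y) x 48 tall, starting right above the collar.
- gauge_blue: Bystander in the rack: same shape and axes, but blue handle and a parallel blade 4 thick, 0.15 kg.
- gauge_yellow: Bystander in the rack: same shape and axes, but yellow handle and a parallel blade 12 thick, 0.15 kg.
- rack: Blue steel rack fixed to the bench, 70 (x) x 220 (y) x 105 tall. Origin at the middle of its underside. Top plate 15 thick with three slots, each 18 (x) x 35 (y), at y = -70, 0 and 70, open below; the gauges stand in them in any order, their handle tops 158 above the bench.
- jig: Green fit-up jig fixed to the bench, base 150 x 150 x 12. Origin at the middle of its underside, z up. Two bevelled steel plates stand on it on edge, with a gap between them: the seam runs along the jig's y, the gap is across its x. Plate tops at z 112. Backstops with brass springs 40 behind each plate, up to z 72. Middle of the seam: y = 0.
- near_plate: Steel plate on the -x side of the gap, 10 (x) x 120 (y) x 100 tall. Origin at the lower edge of its face that looks into the gap, mid-length; axes as the jig's. Gap 6 to 7.5 wide: from this origin to the far plate's, along x. The top 8 mm (z 92 to 100) are bevelled, opening the gap by 6 on each side; below, the faces are parallel. Springs: yields 0.33 mm per N towards -x, 10 at most.
- far_plate: Steel plate on the +x side of the gap, the mirror image of the near plate. Origin at the lower edge of its face that looks into the gap, mid-length; axes as the jig's. It yields towards +x against its springs by 0.33 mm per N (10 mm at most) and springs back.
- hammer: Bystander: hammer lying on the bench, origin near its middle, underside.
- wrench: Bystander: wrench lying on the bench, origin near its middle, underside.
- disc: Bystander: black cutting disc, 116 across, 5 thick, lying flat; origin at the middle of its underside.
- angle_bar: Bystander: steel angle offcut, 200 long, 40 x 40, lying on the bench; origin at the middle of its underside.
- spray: Bystander: yellow spray can, 66 across, 190 tall, standing; origin at the middle of its underside.
Things that resemble listed ones, but are neither listed nor needed, are in the scene too. What is meant by the jig is not brown or orange, and is the larger of those in its own colour.

How it is judged:
On the way, in this order (a step that is already met when the one before it is completed fails the run):
1. the red gauge is lifted clear of the rack in the gripper (height (world z) of gauge_red above 0.107 m and contact force between the fingers and gauge_red above 1 N), for 0.1 s.
2. its tip has entered the gap from above, near the middle of the seam (z of gauge_red in the frame of jig below 0.102 m and x of gauge_red in the frame of jig between -0.015 and 0.01 m and y of gauge_red in the frame of jig between -0.02 and 0.02 m), for 0.1 s.
At the end, for the whole second after the job is handed in: Red gauge gripped (over 3 N), still, upright (0.1 rad), in line with the seam (0.12 rad), within 20 mm of its middle, tip 27 to 88 mm below the plate tops, pressing each plate with 1.5 to 15 N, off the rack. Bystanders within 30 mm of their places (contact force between gauge_red and near_plate between 1.5 and 15 N and contact force between gauge_red and far_plate between 1.5 and 15 N and y of gauge_red in the frame of jig between -0.02 and 0.02 m and x of gauge_red in the frame of jig between -0.012 and 0.006 m and z of gauge_red in the frame of jig between 0.024 and 0.085 m and angle between gauge_red's own z axis and vertical below 0.1 rad and angle between the y axis of gauge_red and the y axis of jig, either way round below 0.12 rad and contact force between the fingers and gauge_red above 3 N and contact force between gauge_red and rack below 0.3 N and linear speed of gauge_red below 0.01 m/s and distance of each of gauge_blue, gauge_yellow, hammer, wrench, disc, angle_bar, spray from where it was at the start of the episode below 0.03 m); the arm keeps its last pose, push and grip.
It fails at once if the gauge is jammed against a plate with more than 40 N (contact force between gauge_red and near_plate above 40 N or contact force between gauge_red and far_plate above 40 N).
It fails at once if another gauge or a thing on the bench is displaced by more than 40 mm (distance of any of gauge_blue, gauge_yellow, hammer, wrench, disc, angle_bar, spray from where it was at the start of the episode above 0.04 m).
It also fails if it takes over 38 s, if anything falls off the work surface, if the arm or the gripper's body presses on something with over 40 N, if the wrist force passes 120 N, or if a joint passes its speed limit or range.

## Robot

A 7-joint arm with a two-finger parallel gripper is mounted at the origin on the work surface. World frame = base frame: x ahead of the robot, y to its left, z up, the work surface at z = 0. Lengths are in m, angles in rad, forces in N, time in s.
With the tool pointing down it reaches from about 0.4 to 0.85 m from the base axis. Payload 4.5 kg.
Tool frame: the origin (TCP) lies on the centre line of the jaws, within the pads' length; the fingertips stand 8 mm ahead of it and the grasp point (between the pads) lies 11 mm behind it; z points along the fingers, x is the direction in which the jaws open and shut, and the axes are right-handed (so a half turn about z gives the same grasp; the last joint's range is limited). The gripper opens to 88 mm and grips with 3 to 60 N. Pads are 18 mm wide; open, the fingers measure 123 mm over their backs; the gripper's body (75 mm by 187 mm) begins 45 mm behind the grasp point.
Start: joints at [-1.202, 0.689, -0.195, 1.565, 0.157, 0.902, -0.215], TCP at [0.205, 0.59, 0.247] pointing down, gripper open.
Joint ranges: [-3.01, 3.01], [-0.46, 2.08], [-1.47, 1.51], [0.13, 2.56], [-1, 4.14], [0.04, 2.09], [-2.66, 2.66]. Speed limits (rad/s): [2.57, 2.57, 3.14, 3.14, 3.14, 3.14, 3.14].

## Interface

Orientations are given as a unit quaternion [x, y, z, w].
In Python, from plant import r gives the robot as it stands.
- The arm moves only by the shell command python3 -m pendant 'ROWS' [FORCE]. ROWS is JSON, a list of rows, each a list of 3 entries, a list of its own where there are three numbers: the turn, a rotation vector about the tool's x, y, z in rad, then the shift along the tool's x, y, z in m, then the opening, from 0 (shut) to 1 (fully open). In form: [[[wx, wy, wz], [tx, ty, tz], claw], ...]. A call has 1 to 10 rows; each row is the pose to reach, as a shift and turn from the pose commanded when the call began, along the tool's axes at that moment; what a row does not reach only later rows make up. A row lasts 1/10 s, in which the tool goes at most 50 mm and 8.59 degrees, less where a joint would pass 70% of its speed; a pose out of reach is approached as far as the arm can. A call with a gripper value outside its range is refused whole. The fingers move at their own pace and stop on an object; FORCE is the grip in N (left out, the last holds). Time passes only in rows, so rows that repeat a pose let the fingers close. It gives the time, the measured TCP pose, the force and the opening at its end, in the units of the state.
- r.get_state(): the state, without advancing time (a new reading comes with each control period).
- r.snapshot(name): name is "scene" or "side" or "wrist"; returns a dict with "image" (420x560x3 uint8, red, green, blue), "mtx" (3x3 intrinsics, pixels), "R" (3x3) and "t" (3): a world point X has camera coordinates R X + t; the wrist camera has in their place "T_tool_cam" (4x4, takes a point from camera to tool coordinates, whose origin is the TCP and whose axes are the tool frame's). Camera axes: x right, y down, z forward; pixel columns grow to the right and rows downward; lengths in m; the calibration is good to about 2 mm. A picture is of the moment at which its call begins: read the wrist's pose just before it. There is no depth.
- r.finish_job(): hands the job in, once; it reports no verdict.
The state is a dict: "clock": time; "q": joint angles; "qd": joint speeds; "joint_torque": joint torques, N m; "tool_pos": TCP position; "eef_rot": TCP orientation; "contact_force": force on the tool from outside, world axes, zero at the start; "moment": the same for the moment, N m; "opening": opening from 0.0 (shut) to 1.0 (fully open).
Only numpy, scipy, OpenCV 4.12 (cv2) and the standard library are available. Lean on these libraries where they do the work, as an engineer would, in place of code of your own. Each camera call takes 0.05 s, during which the arm holds its last target. There are 200 camera calls.

## Working session

There is one attempt and no reset: what is moved stays moved. The work goes in short steps, Python scripts to look and compute and a shell command to move; the robot and the scene stay as the last step left them, time stands still between calls to the robot, and variables do not carry over. Pictures are saved under pics/ and viewed, about 8 in all and at most 12, crops included, and the job is handed in when it is done.

```bash
ls; mkdir -p pics
python3 - <<'E'
from plant import r
import cv2,numpy as np,pickle
s=r.get_state();print({k:np.round(v,4) for k,v in s.items()})
d={n:r.snapshot(n) for n in("scene","side")}
pickle.dump(d,open("s0.pkl","wb"))
for n in d: cv2.imwrite(f"pics/{n}0.png",d[n]["image"][:,:,::-1]); print(n,d[n]["mtx"],d[n]["R"],d[n]["t"])
E
```

```text
pics
{'clock': np.float64(0.0), 'q': array([-1.2022,  0.69  , -0.1945,  1.5663,  0.1573,  0.9025, -0.2151]), 'qd': array([-0.0012,  0.001 ,  0.0005, -0.0007, -0.0004,  0.0002, -0.    ]), 'joint_torque': array([-1.00000e-04, -5.27558e+01, -1.26660e+00, -1.53423e+01,
       -5.25000e-02,  6.70000e-03,  2.00000e-04]), 'tool_pos': array([0.2052, 0.5897, 0.2459]), 'eef_rot': array([ 8.150e-01,  5.794e-01, -7.000e-04,  6.000e-04]), 'contact_force': array([-0.9397,  0.5748, -0.0574]), 'moment': array([ 0.0164, -0.0049, -0.0322]), 'opening': np.float64(0.9974)}
scene [[396.81658515   0.         269.33154818]
 [  0.         396.81658515 205.8648458 ]
 [  0.           0.           1.        ]] [[ 0.35810963  0.93354039 -0.01611955]
 [ 0.71333373 -0.28469526 -0.64039332]
 [-0.60242219  0.21783239 -0.76787796]] [-0.21166556 -0.33061993  1.40224394]
side [[462.95327054   0.         284.48270053]
 [  0.         462.95327054 215.65637501]
 [  0.           0.           1.        ]] [[ 0.99375661 -0.1112416  -0.00854962]
 [-0.09087969 -0.76263762 -0.64040982]
 [ 0.06471996  0.63718848 -0.76798578]] [-0.56268507  0.11309175  1.33367034]
```

View pics/scene0.png

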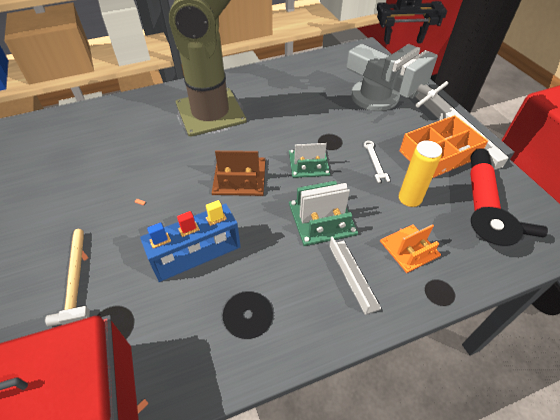

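View pics/side0.png

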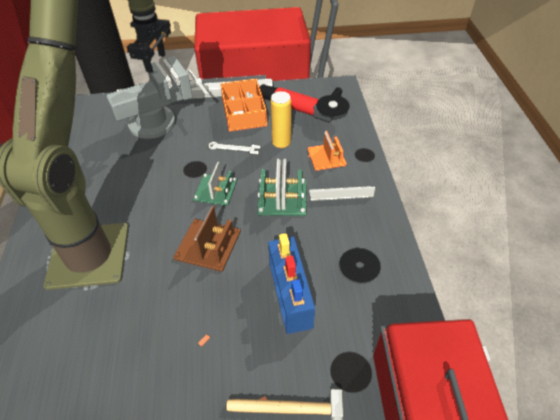

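The scene shows the blue rack at (190,240) with the blue, red and yellow handles at (157,235), (186,222) and (215,212). There are four jig-like things:
- large green at (325,212)
- small green at (310,160)
- brown at (240,172)
- orange at (412,245)

The large green one fits, being green and the larger of its colour. In the side view it is at (283,190), with the red handle at (291,266). I'll confirm with one enlarged crop and measure.

```bash
cat > h.py <<'E'
import cv2,numpy as np,pickle
def ray(s,uv):
    d=np.array([(uv[0]-s["mtx"][0,2])/s["mtx"][0,0],(uv[1]-s["mtx"][1,2])/s["mtx"][1,1],1])
    return -s["R"].T@s["t"], s["R"].T@d
def plane(s,uv,z):
    c,d=ray(s,uv); return c+d*(z-c[2])/d[2]
def tri(rays):
    A=np.zeros((3,3));b=np.zeros(3)
    for c,d in rays:
        d=d/np.linalg.norm(d);P=np.eye(3)-np.outer(d,d);A+=P;b+=P@c
    return np.linalg.solve(A,b)
def blobs(img,lo,hi,amin=20):
    h=cv2.cvtColor(img,cv2.COLOR_RGB2HSV);m=cv2.inRange(h,lo,hi)
    n,l,st,ce=cv2.connectedComponentsWithStats(m)
    return m,l,[(i,st[i],ce[i]) for i in range(1,n) if st[i][4]>=amin]
E
python3 - <<'E'
from h import *
d=pickle.load(open("s0.pkl","rb"))
C={"red":((0,150,60),(6,255,255)),"yel":((20,150,80),(32,255,255)),"blu":((105,150,60),(120,255,255)),"grn":((60,80,20),(90,255,255))}
for n in d:
    for k,(lo,hi) in C.items():
        _,l,B=blobs(d[n]["image"],lo,hi,30)
        print(n,k,[(b[1].tolist(),b[2].round(1).tolist()) for b in B])
a=d["side"]["image"][150:340,170:390];b=d["scene"]["image"][130:290,130:370]
a=cv2.resize(a,None,fx=3,fy=3,interpolation=cv2.INTER_CUBIC)[:570,:400*3]
cv2.imwrite("pics/c_side.png",a[:,:,::-1])
E
```

```text
scene red [([386, 0, 11, 4, 41], [391.1, 1.5]), ([358, 0, 105, 75, 2286], [419.2, 32.5]), ([394, 15, 30, 4, 97], [409.7, 16.8]), ([502, 85, 58, 118, 4283], [538.0, 138.8]), ([471, 163, 30, 48, 1082], [484.2, 186.3]), ([177, 211, 19, 22, 268], [186.2, 221.6]), ([0, 316, 110, 104, 9629], [57.1, 373.6]), ([111, 321, 27, 99, 1624], [123.8, 376.8])]
scene yel [([399, 148, 42, 59, 1302], [417.2, 179.0]), ([206, 201, 18, 22, 212], [214.9, 213.2])]
scene blu [([0, 47, 8, 43, 248], [2.6, 69.6]), ([141, 205, 99, 77, 3338], [189.2, 244.3])]
scene grn [([289, 151, 41, 26, 559], [309.0, 167.0]), ([289, 181, 69, 65, 1407], [321.9, 222.2])]
side red [([0, 0, 30, 144, 2934], [11.0, 57.5]), ([194, 7, 116, 73, 7504], [252.8, 43.5]), ([275, 88, 43, 27, 461], [300.9, 101.4]), ([286, 256, 9, 21, 156], [290.0, 266.3]), ([387, 320, 121, 100, 9076], [441.8, 370.9]), ([374, 336, 25, 84, 933], [385.0, 382.3])]
side yel [([271, 101, 20, 47, 776], [281.0, 124.2]), ([279, 236, 10, 19, 98], [283.6, 247.9])]
side blu [([269, 238, 45, 95, 1993], [291.8, 291.4])]
side grn [([258, 170, 48, 45, 937], [282.5, 198.5]), ([194, 172, 42, 33, 549], [214.4, 191.3])]
```

View pics/c_side.png

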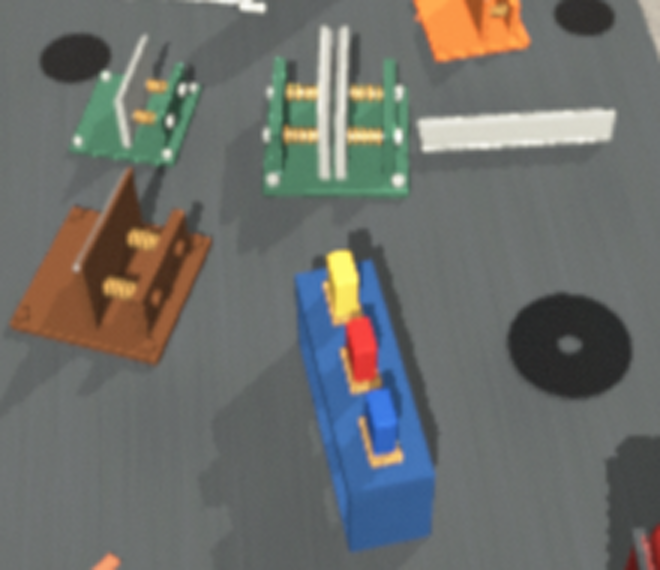

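The crop shows the large green jig with twin steel plates at (335,110) (single-plate lookalikes are the small green and the brown), and the red gauge in the rack's middle slot at (362,350).

Run:
```python
from h import *
from plant import r
d=pickle.load(open("s0.pkl","rb"));S,D=d["scene"],d["side"]
print("red",tri([ray(S,(186.2,221.6)),ray(D,(290,266.3))]).round(3),"yel",tri([ray(S,(214.9,213.2)),ray(D,(283.6,247.9))]).round(3))
f=lambda u,v:(170+u/3,150+v/3)
P=[plane(D,f(*p),.105) for p in[(297,276),(373,263),(433,466),(346,490)]];print("rack",np.round(P,3), np.mean(P,0).round(3))
J=[plane(D,f(*p),.012) for p in[(263,190),(409,190)]];print("jig",np.round(J,3))
print("plates far end",[plane(D,f(*p),.112).round(3) for p in[(324,27),(346,27)]])
w=r.snapshot("wrist");print(w["mtx"],w["T_tool_cam"].round(4))
```

```text
red [ 0.559 -0.193  0.133] yel [ 0.549 -0.124  0.119]
rack [[ 0.515 -0.093  0.105]
 [ 0.584 -0.086  0.105]
 [ 0.606 -0.293  0.105]
 [ 0.535 -0.306  0.105]] [ 0.56  -0.195  0.105]
jig [[0.494 0.089 0.012]
 [0.641 0.071 0.012]]
plates far end [array([0.571, 0.214, 0.112]), array([0.593, 0.212, 0.112])]
[[318.03725819   0.         285.15172343]
 [  0.         318.03725819 210.26632384]
 [  0.           0.           1.        ]] [[ 1.000e+00  2.000e-04 -1.000e-04 -4.000e-04]
 [-2.000e-04  9.592e-01  2.827e-01 -7.300e-02]
 [ 1.000e-04 -2.827e-01  9.592e-01 -1.372e-01]
 [ 0.000e+00  0.000e+00  0.000e+00  1.000e+00]]
```

```bash
cat >> h.py <<'E'
from scipy.spatial.transform import Rotation as Ro
def go(s,xyz,yaw):
    "rotvec and shift in tool axes to reach xyz pointing down, tool x at yaw"
    R=Ro.from_quat(s["eef_rot"]);c,n=np.cos(yaw),np.sin(yaw)
    T=Ro.from_matrix(np.array([[c,n,0],[n,-c,0],[0,0,-1]]))
    print("turn",(R.inv()*T).as_rotvec().round(4),"shift",R.inv().apply(np.array(xyz)-s["tool_pos"]).round(4))
def show(s): print({k:np.round(s[k],4).tolist() for k in("clock","tool_pos","eef_rot","contact_force","opening")})
def wcam(s,w):
    "wrist snapshot -> world-frame R,t"
    T=np.eye(4);T[:3,:3]=Ro.from_quat(s["eef_rot"]).as_matrix();T[:3,3]=s["tool_pos"]
    M=np.linalg.inv(T@w["T_tool_cam"]);return dict(image=w["image"],mtx=w["mtx"],R=M[:3,:3],t=M[:3,3])
E
python3 - <<'E'
from h import *
from plant import r
d=pickle.load(open("s0.pkl","rb"))
print("spray top",plane(d["side"],(281,97),.19))
go(r.get_state(),(0.5765,0.1545,0.28),-0.12)
E
```

```text
spray top [0.60343052 0.41881972 0.19      ]
turn [1.0000e-03 1.0000e-03 1.3561e+00] shift [-0.2893  0.4937 -0.0335]
```

```bash
python3 -m pendant '[[[0,0,0.1],[-0.02,0.03,-0.034],1],[[0,0,0.22],[-0.045,0.07,-0.034],1],[[0,0,0.36],[-0.07,0.11,-0.034],1],[[0,0,0.5],[-0.095,0.15,-0.034],1],[[0,0,0.64],[-0.12,0.19,-0.034],1],[[0,0,0.78],[-0.14,0.23,-0.034],1],[[0,0,0.92],[-0.16,0.27,-0.034],1],[[0,0,1.06],[-0.18,0.31,-0.034],1],[[0,0,1.2],[-0.2,0.35,-0.034],1],[[0,0,1.3],[-0.22,0.385,-0.034],1]]'
python3 - <<'E'
from h import *
from plant import r
s=r.get_state();show(s);go(s,(0.5765,0.1545,0.28),-0.12)
E
```

```text
clock: 1.15
tool_pos: [0.4981, 0.2542, 0.2807]
eef_rot: [0.999, -0.035, 0.0, 0.0]
contact_force: [-0.7, 1.3, 0.0]
opening: 0.998
{'clock': 1.15, 'tool_pos': [0.4981, 0.2542, 0.2807], 'eef_rot': [0.9994, -0.0349, 0.0002, 0.0001], 'contact_force': [-0.6683, 1.3167, 0.0279], 'opening': 0.9985}
turn [ 0.0002 -0.0004  0.0503] shift [0.0852 0.094  0.0007]
```

```bash
python3 -m pendant '[[[0,0,0.03],[0.03,0.035,0],1],[[0,0,0.05],[0.06,0.07,0],1],[[0,0,0.05],[0.085,0.094,0],1],[[0,0,0.05],[0.085,0.094,0],1],[[0,0,0.05],[0.085,0.094,0],1],[[0,0,0.05],[0.085,0.094,0],1]]'
python3 - <<'E'
from h import *
from plant import r
s=r.get_state();show(s);w=wcam(s,r.snapshot("wrist"));pickle.dump(w,open("wj.pkl","wb"))
cv2.imwrite("pics/wj.png",w["image"][:,:,::-1]);go(r.get_state(),(0.56,-0.194,0.24),0.1)
E
```

```text
clock: 1.75
tool_pos: [0.5744, 0.1585, 0.2804]
eef_rot: [0.998, -0.056, -0.001, -0.001]
contact_force: [0.9, -0.3, 0.9]
opening: 0.996
{'clock': 1.75, 'tool_pos': [0.5744, 0.1585, 0.2804], 'eef_rot': [0.9984, -0.0558, -0.0008, -0.0005], 'contact_force': [0.8822, -0.2639, 0.8974], 'opening': 0.9963}
turn [-0.0011  0.0012 -0.2111] shift [0.0248 0.3522 0.0401]
```

View pics/wj.png

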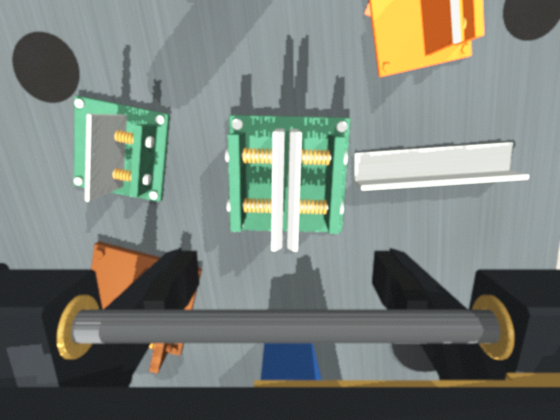

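The wrist view shows the jig with its two white plates at columns 272–301, rows 130–250, and the dark seam between them at column about 287. I'll measure the plates' outer edges.

Run:
```python
from h import *
w=pickle.load(open("wj.pkl","rb"))
h=cv2.cvtColor(w["image"],cv2.COLOR_RGB2HSV)[110:270,255:320]
m=((h[:,:,1]<45)&(h[:,:,2]>185)).astype(np.uint8)
n,l,st,ce=cv2.connectedComponentsWithStats(m);print([(x.tolist()) for x in st if x[4]>100])
rows=[]
for v in range(140,240,5):
    c=np.where(m[v-110])[0]+255
    if len(c): rows.append((v,c.min()-.5,c.max()+.5)); 
print(rows)
A=np.array([plane(w,(a,v),.112) for v,a,b in rows]);B=np.array([plane(w,(b,v),.112) for v,a,b in rows])
M=(A+B)/2;M=M[np.abs(np.linalg.norm(B-A,axis=1)-.027)<.004]
p=np.polyfit(M[:,1],M[:,0],1);print("yaw",-np.arctan(p[0]),"x at y.1545",np.polyval(p,.1545),"width",np.linalg.norm(B-A,axis=1).round(4))
print("ends top",plane(w,(287,130),.112),plane(w,(287,250),.112))
# green bolt corners on base
for uv in[(236,124),(342,127)]:print(plane(w,uv,.016))
g,l2,bl=blobs(w["image"],(60,80,20),(90,255,255),800)
for i,s_,c_ in bl:
    cn=cv2.minAreaRect(np.argwhere(l2==i)[:,::-1].astype(np.float32));print(s_,cn)
```

```text
[[0, 0, 65, 160, 7473], [15, 21, 15, 121, 1423], [32, 21, 15, 122, 1431]]
[(140, np.float64(271.5), np.float64(301.5)), (145, np.float64(271.5), np.float64(301.5)), (150, np.float64(271.5), np.float64(300.5)), (155, np.float64(254.5), np.float64(300.5)), (160, np.float64(271.5), np.float64(300.5)), (165, np.float64(271.5), np.float64(300.5)), (170, np.float64(271.5), np.float64(300.5)), (175, np.float64(271.5), np.float64(300.5)), (180, np.float64(271.5), np.float64(300.5)), (185, np.float64(271.5), np.float64(299.5)), (190, np.float64(271.5), np.float64(299.5)), (195, np.float64(271.5), np.float64(299.5)), (200, np.float64(271.5), np.float64(299.5)), (205, np.float64(258.5), np.float64(299.5)), (210, np.float64(271.5), np.float64(299.5)), (215, np.float64(270.5), np.float64(298.5)), (220, np.float64(270.5), np.float64(298.5)), (225, np.float64(270.5), np.float64(298.5)), (230, np.float64(270.5), np.float64(298.5)), (235, np.float64(270.5), np.float64(298.5))]
yaw -0.13317400605991775 x at y.1545 0.5736436335650507 width [0.0282 0.0283 0.0275 0.0438 0.0278 0.0279 0.028  0.0281 0.0283 0.0274
 0.0275 0.0277 0.0278 0.0409 0.028  0.0282 0.0283 0.0284 0.0286 0.0287]
ends top [0.58239962 0.21851241 0.112     ] [0.56912544 0.09819747 0.112     ]
[0.52140936 0.22879059 0.016     ]
[0.64960398 0.2108768  0.016     ]
[  74   96   95  106 4311] ((117.82691955566406, 148.36538696289062), (104.5299072265625, 88.64449310302734), 11.309932708740234)
[ 228  115  122  119 8406] ((287.6186218261719, 173.8656463623047), (120.84691619873047, 116.45841217041016), 1.2060487270355225)
```

Gap centre is about (0.574, 0.158), seam yaw -0.13. Next, over the rack.

```bash
python3 -m pendant '[[[0,0,-0.03],[0,0.03,0],1],[[0,0,-0.06],[0.005,0.07,0],1],[[0,0,-0.1],[0.01,0.115,0.01],1],[[0,0,-0.14],[0.015,0.16,0.02],1],[[0,0,-0.18],[0.02,0.205,0.03],1],[[0,0,-0.21],[0.025,0.25,0.04],1],[[0,0,-0.21],[0.025,0.295,0.04],1],[[0,0,-0.21],[0.025,0.33,0.04],1],[[0,0,-0.21],[0.025,0.352,0.04],1],[[0,0,-0.21],[0.025,0.352,0.04],1]]' >/dev/null
python3 -m pendant '[[[0,0,0],[0,0,0],1],[[0,0,0],[0,0,0],1],[[0,0,0],[0,0,0],1]]'
python3 - <<'E'
from h import *
from plant import r
s=r.get_state();show(s);w=wcam(s,r.snapshot("wrist"));pickle.dump(w,open("wr.pkl","wb"))
cv2.imwrite("pics/wr.png",w["image"][:,:,::-1])
C={"red":((0,150,60),(6,255,255)),"yel":((20,150,80),(32,255,255)),"blu":((105,150,60),(120,255,255))}
for k,(lo,hi) in C.items():
    _,l,B=blobs(w["image"],lo,hi,100)
    for i,st,c in B: print(k,st.tolist(),c.round(1))
E
```

```text
clock: 3.1
tool_pos: [0.5609, -0.1933, 0.2407]
eef_rot: [0.999, 0.05, 0.0, -0.001]
contact_force: [0.6, 0.4, -0.4]
opening: 0.999
{'clock': 3.1, 'tool_pos': [0.5609, -0.1933, 0.2407], 'eef_rot': [0.9988, 0.0498, 0.0001, -0.0006], 'contact_force': [0.6021, 0.4003, -0.4129], 'opening': 0.9989}
red [272, 187, 27, 54, 1278] [284.6 213.4]
red [387, 344, 53, 36, 1382] [411.6 364. ]
yel [63, 296, 34, 63, 693] [ 75.  325.9]
yel [482, 297, 32, 62, 441] [501.1 333.9]
yel [500, 374, 60, 12, 373] [531.8 379.7]
blu [257, 69, 71, 124, 1302] [299.1  87.7]
blu [243, 97, 74, 107, 2735] [279.1 150.8]
blu [247, 181, 23, 69, 759] [259.  217.4]
blu [271, 205, 44, 69, 930] [301.6 237.6]
blu [252, 262, 69, 48, 739] [284.9 283.6]
```

View pics/wr.png

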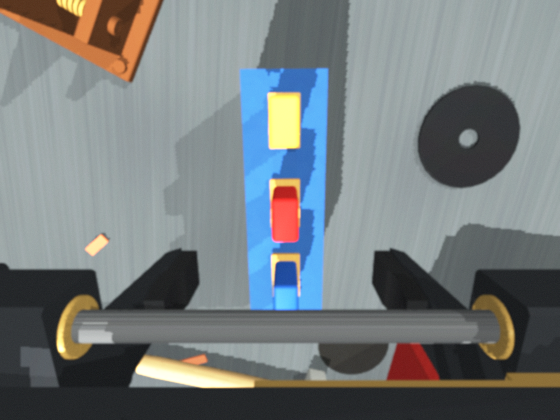

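The wrist view shows the red handle at (285,214), between yellow at (284,120) and blue at (286,285). The rack axis is almost exactly along the image column, so the yaw is right.

Run:
```python
from h import *
from plant import r
w=pickle.load(open("wr.pkl","rb"))
a,b=plane(w,(284.5,70),.105),plane(w,(285.5,305),.105);v=a-b;yaw=np.arctan2(-v[0],v[1])
e=plane(w,(285.5,241),.158);u=v/np.linalg.norm(v)
print("yaw",yaw,"handle",e+u*.017, "width",plane(w,(299,230),.158)-plane(w,(272,230),.158))
c=e+u*.017;go(r.get_state(),(c[0],c[1],.126),yaw)
```

```text
yaw 0.1037987507166262 handle [ 0.56063842 -0.19223855  0.158     ] width [0.01972372 0.00196904 0.        ]
turn [-0.0009 -0.0003 -0.0048] shift [-0.     -0.0014  0.1147]
```

```bash
python3 -m pendant '[[[0,0,0],[0,-0.001,0.03],1],[[0,0,0],[0,-0.001,0.06],1],[[0,0,0],[0,-0.001,0.085],1],[[0,0,0],[0,-0.001,0.105],1],[[0,0,0],[0,-0.001,0.115],1],[[0,0,0],[0,-0.001,0.115],1],[[0,0,0],[0,-0.001,0.115],0.15],[[0,0,0],[0,-0.001,0.115],0.15],[[0,0,0],[0,-0.001,0.115],0.15],[[0,0,0],[0,-0.001,0.115],0.15]]' 35
python3 -m pendant '[[[0,0,0],[0,0,0],0.1],[[0,0,0],[0,0,0],0.1],[[0,0,0],[0,0,0],0.05],[[0,0,0],[0,0,0],0.0],[[0,0,0],[0,0,0],0.0]]' 35
```

```text
clock: 4.15
tool_pos: [0.5606, -0.1949, 0.1264]
eef_rot: [0.999, 0.048, 0.001, 0.0]
contact_force: [0.1, -0.4, 0.2]
opening: 0.663
clock: 4.65
tool_pos: [0.5603, -0.1948, 0.1257]
eef_rot: [0.999, 0.048, 0.0, -0.0]
contact_force: [0.3, 0.5, 0.4]
opening: 0.222
```

```bash
python3 -m pendant '[[[0,0,0],[0,0,0],0],[[0,0,0],[0,0,-0.01],0],[[0,0,0],[0,0,-0.03],0],[[0,0,0],[0,0,-0.05],0],[[0,0,0],[0,0,-0.075],0],[[0,0,0],[0,0,-0.1],0],[[0,0,0],[0,0,-0.125],0],[[0,0,0],[0,0,-0.15],0],[[0,0,0],[0,0,-0.165],0],[[0,0,0],[0,0,-0.17],0]]'
python3 -m pendant '[[[0,0,0],[0,0,0],0],[[0,0,0],[0,0,0],0]]'
python3 - <<'E'
from h import *
from plant import r
s=r.get_state();show(s);print(s["moment"]);d={n:r.snapshot(n) for n in("scene","side","wrist")}
pickle.dump(d,open("s1.pkl","wb"))
a=cv2.resize(d["side"]["image"][140:300,230:360],None,fx=3,fy=3);b=cv2.resize(d["scene"]["image"][130:290,130:270],None,fx=3,fy=3)
cv2.imwrite("pics/l.png",np.hstack([a,b])[:,:,::-1])
go(s,(0.574,0.158,0.295),-0.13)
E
```

```text
clock: 5.65
tool_pos: [0.5608, -0.1951, 0.2981]
eef_rot: [0.999, 0.048, 0.002, 0.001]
contact_force: [0.2, -0.3, -1.3]
opening: 0.222
clock: 5.85
tool_pos: [0.5595, -0.1945, 0.2949]
eef_rot: [0.999, 0.048, -0.001, -0.0]
contact_force: [-0.3, 0.4, -0.7]
opening: 0.223
{'clock': 5.85, 'tool_pos': [0.5595, -0.1945, 0.2949], 'eef_rot': [0.9988, 0.048, -0.0009, -0.0004], 'contact_force': [-0.2748, 0.3673, -0.7462], 'opening': 0.2234}
[-0.09969159  0.04308065 -0.03315957]
turn [-0.0006  0.0018  0.2261] shift [ 4.820e-02 -3.495e-01  1.000e-04]
```

View pics/l.png

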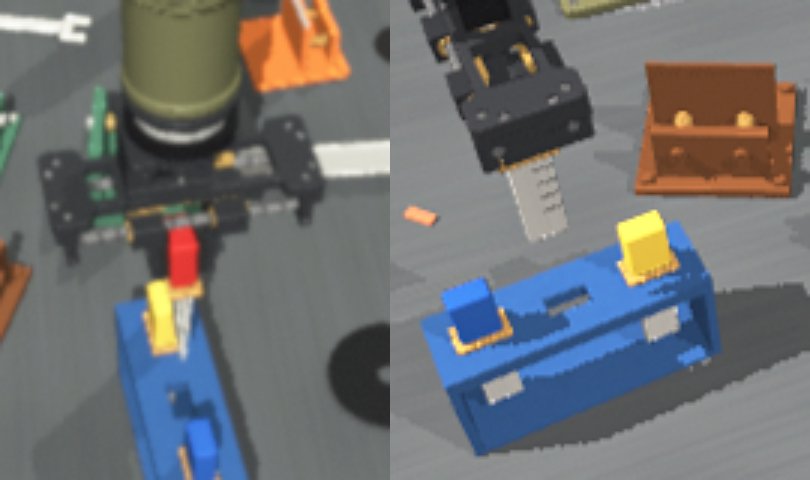

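The gauge is held upright in the gripper, the red slot is empty, and blue and yellow are undisturbed. Moving over the jig.

```bash
python3 -m pendant '[[[0,0,0.02],[0.003,-0.02,0],0],[[0,0,0.05],[0.008,-0.055,0],0],[[0,0,0.08],[0.014,-0.1,0],0],[[0,0,0.11],[0.02,-0.145,0],0],[[0,0,0.14],[0.026,-0.19,0],0],[[0,0,0.17],[0.032,-0.235,0],0],[[0,0,0.2],[0.038,-0.28,0],0],[[0,0,0.225],[0.044,-0.315,0],0],[[0,0,0.225],[0.048,-0.34,0],0],[[0,0,0.225],[0.048,-0.349,0],0]]'>/dev/null
python3 -m pendant '[[[0,0,0],[0,0,0],0],[[0,0,0],[0,0,0],0],[[0,0,0],[0,0,0],0],[[0,0,0],[0,0,0],0]]'
python3 - <<'E'
from h import *
from plant import r
s=r.get_state();show(s);go(s,(0.574,0.158,0.24),-0.13)
E
```

```text
clock: 7.4
tool_pos: [0.5748, 0.1553, 0.2958]
eef_rot: [0.998, -0.066, 0.0, 0.0]
contact_force: [0.0, -0.6, -1.0]
opening: 0.227
{'clock': 7.4, 'tool_pos': [0.5748, 0.1553, 0.2958], 'eef_rot': [0.9978, -0.0658, 0.0001, 0.0003], 'contact_force': [0.0046, -0.5613, -1.0281], 'opening': 0.2268}
turn [ 0.0006 -0.0002 -0.0018] shift [-0.0011 -0.0026  0.0558]
```

```bash
python3 -m pendant '[[[0,0,0],[-0.001,-0.003,0.02],0],[[0,0,0],[-0.001,-0.003,0.04],0],[[0,0,0],[-0.001,-0.003,0.055],0],[[0,0,0],[-0.001,-0.003,0.066],0],[[0,0,0],[-0.001,-0.003,0.066],0],[[0,0,0],[-0.001,-0.003,0.066],0],[[0,0,0],[-0.001,-0.003,0.066],0]]'
python3 - <<'E'
from h import *
from plant import r
s=r.get_state();show(s);d={n:r.snapshot(n) for n in("scene","side")};w=wcam(s,r.snapshot("wrist"))
pickle.dump((d,w),open("s2.pkl","wb"))
a=cv2.resize(d["side"]["image"][120:240,230:340],None,fx=4,fy=4);b=cv2.resize(w["image"][100:340,200:380],None,fx=2,fy=2)
cv2.imwrite("pics/a.png",np.hstack([a,b])[:,:,::-1])
E
```

```text
clock: 8.1
tool_pos: [0.5746, 0.1603, 0.2306]
eef_rot: [0.998, -0.065, 0.001, -0.0]
contact_force: [0.1, -0.5, -0.8]
opening: 0.226
{'clock': 8.1, 'tool_pos': [0.5746, 0.1603, 0.2306], 'eef_rot': [0.9979, -0.0646, 0.0009, -0.0003], 'contact_force': [0.1402, -0.4581, -0.7512], 'opening': 0.2259}
```

View pics/a.png

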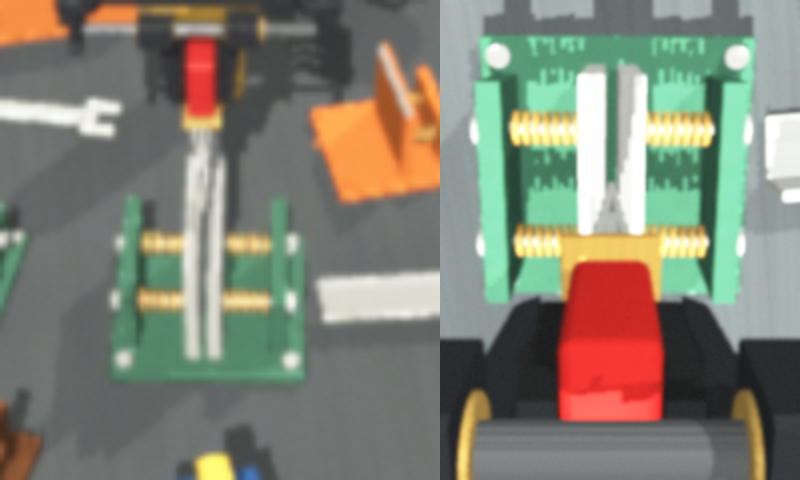

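Crop: blade tip sits centred over the seam (left panel (203,145); right panel gap column about 611, handle column about 611). Entering slowly.

```bash
python3 -m pendant '[[[0,0,0],[0,0.001,0.003],0],[[0,0,0],[0,0.001,0.006],0],[[0,0,0],[0,0.001,0.01],0],[[0,0,0],[0,0.001,0.014],0],[[0,0,0],[0,0.001,0.018],0],[[0,0,0],[0,0.001,0.022],0],[[0,0,0],[0,0.001,0.026],0],[[0,0,0],[0,0.001,0.029],0],[[0,0,0],[0,0.001,0.03],0],[[0,0,0],[0,0.001,0.03],0]]'
python3 -m pendant '[[[0,0,0],[0,0,0.003],0],[[0,0,0],[0,0,0.006],0],[[0,0,0],[0,0,0.009],0],[[0,0,0],[0,0,0.011],0],[[0,0,0],[0,0,0.012],0],[[0,0,0],[0,0,0.012],0],[[0,0,0],[0,0,0.012],0]]'
```

```text
clock: 9.25
tool_pos: [0.5738, 0.1593, 0.1996]
eef_rot: [0.998, -0.064, -0.0, -0.0]
contact_force: [-0.4, -0.6, -1.1]
opening: 0.222
clock: 9.95
tool_pos: [0.574, 0.1593, 0.1877]
eef_rot: [0.998, -0.064, 0.0, -0.0]
contact_force: [1.0, -0.4, -2.0]
opening: 0.226
```

```bash
for i in 1 2 3; do python3 -m pendant '[[[0,0,0],[0,0,0.0015],0],[[0,0,0],[0,0,0.003],0],[[0,0,0],[0,0,0.0045],0],[[0,0,0],[0,0,0.006],0],[[0,0,0],[0,0,0.006],0]]' | egrep 'tool_pos|force'; done
```

```text
tool_pos: [0.574, 0.1593, 0.1816]
contact_force: [1.8, 0.3, -1.3]
tool_pos: [0.574, 0.1594, 0.1756]
contact_force: [2.2, 0.6, -1.4]
tool_pos: [0.574, 0.1594, 0.1696]
contact_force: [2.4, -0.3, 0.3]
```

```bash
for i in 1 2; do python3 -m pendant '[[[0,0,0],[0.0002,0,0.0015],0],[[0,0,0],[0.0003,0,0.003],0],[[0,0,0],[0.0003,0,0.0045],0],[[0,0,0],[0.0003,0,0.006],0],[[0,0,0],[0.0003,0,0.006],0]]' | egrep 'tool_pos|force'; done
```

```text
tool_pos: [0.5741, 0.1593, 0.1635]
contact_force: [2.1, 0.7, 1.9]
tool_pos: [0.5743, 0.1593, 0.1576]
contact_force: [1.7, -0.1, 3.7]
```

```bash
python3 -m pendant '[[[0,0,0],[0.0003,0,0.0015],0],[[0,0,0],[0.0004,0,0.003],0],[[0,0,0],[0.0004,0,0.0045],0],[[0,0,0],[0.0004,0,0.006],0]]' | egrep 'tool_pos|force'
python3 -m pendant '[[[0,0,0],[0,0,0.0015],0],[[0,0,0],[0,0,0.003],0]]' | egrep 'tool_pos|force'
```

```text
tool_pos: [0.5745, 0.1594, 0.1519]
contact_force: [0.6, -0.0, 7.7]
tool_pos: [0.5745, 0.1594, 0.149]
contact_force: [0.1, 0.3, 8.1]
```

The push is about 8–9 N with the sideways force balanced at about 0. Now settle and check.

```bash
python3 -m pendant '[[[0,0,0],[0,0,0],0],[[0,0,0],[0,0,0],0],[[0,0,0],[0,0,0],0],[[0,0,0],[0,0,0],0],[[0,0,0],[0,0,0],0]]'
python3 - <<'E'
from h import *
from plant import r
s=r.get_state();d={n:r.snapshot(n) for n in("scene","side")};w=wcam(s,r.snapshot("wrist"))
print(r.get_state()["contact_force"])
a=cv2.resize(d["scene"]["image"][100:250,260:400],None,fx=3.2,fy=3.2);b=cv2.resize(w["image"][100:340,200:360],None,fx=2,fy=2)
cv2.imwrite("pics/f.png",np.hstack([a,b])[:,:,::-1])
m,l,B=blobs(w["image"],(0,150,60),(6,255,255),300);print([(x[1].tolist()) for x in B])
m,l,B=blobs(pickle.load(open("s2.pkl","rb"))[1]["image"],(0,150,60),(6,255,255),300);print([(x[1].tolist()) for x in B])
E
```

```text
clock: 13.55
tool_pos: [0.5745, 0.1594, 0.1488]
eef_rot: [0.998, -0.064, -0.0, -0.0]
contact_force: [0.3, 0.1, 5.5]
opening: 0.227
[ 0.54913463 -0.67676414  5.90309269]
[[258, 231, 55, 79, 3836]]
[[258, 231, 55, 79, 3836]]
```

View pics/f.png

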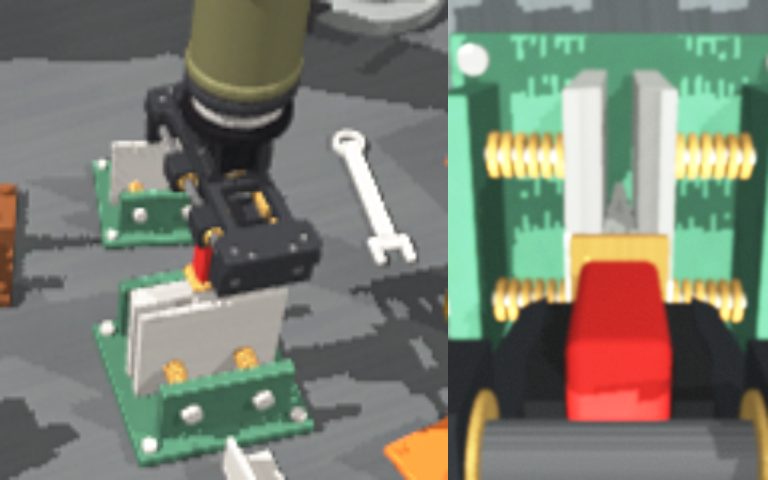

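The blade is between both plates with its collar still above the tops. The red blob in the wrist view is unchanged, so the gauge has not slipped. Handing in.

```bash
python3 -c "
from plant import r
print(r.finish_job())"
```

```text
the job is handed in; nothing more can be done
None
```

I took the red gauge from the rack's middle slot and slid it into the large green twin-plate jig. The job is handed in with the gauge still gripped upright near the middle of the seam. No verdict was reported.

- **Depth:** the tip is about 74 mm below the plate tops, inside the 27 to 88 mm window, and the collar is still clear of the plates.
- **Push:** about 9 N while sliding, and about 7 N at rest after allowing for the gauge's weight.
- **Balance between plates:** the sideways force was about 2 N when the gauge first touched. I shifted a little towards the far plate and it dropped to about 0.5 N.
- **Force on each plate:** this was not measured directly. From depth and spring rate I estimate about 6 to 7 N each, for a gap in the middle of its stated range.
- **Grip and time:** the wrist view showed no slip in the grip. The simulated clock was at about 13.7 s of the 38 s allowed.
- **Bystanders:** the blue and yellow gauges looked undisturbed after the lift, but I did not measure the bystanders' positions again at the end.

No check failed or disagreed.

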